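# Change carriers in the board test jig with its lever-lifted probe head

## Task

The board under the test jig's probe head is finished: swing the jig's lever up to lift the head, slide that carrier sideways along the slideway to the mark at the free end, slide the waiting carrier from the other end to the centre mark under the head, and press the lever fully down again so the probes sit in its nest. Somebody left the solder spool standing on the free end; put it upright on the bench, clear of the jig. The carriers must stay down in the slideway and are not to be lifted; leave everything else on the bench where it is.

Things in the scene. Friction and masses are not known exactly. Their poses are not given: they have to be found in the camera images.
- jig: Board test jig, fixed: aluminium base plate (x -85..75, y -150..150, z 0..12 mm) with a grey column (x 32..68, y -26..26) whose head overhangs the centre. Origin: underside, mid-length; -x is its front, y runs along the slideway, z up. Slideway on the plate: front rail x -56..-51.5 (top z 16), rear fence x 21.5..28.5 (top z 24), centre line x -15, low end stops from y +-139 (top z 21).
- head_front (a point): Lower front edge of the grey head housing, at its middle: jig frame x -45, y 0, z 80 mm. The housing is x -45..68, y -29..29, z 80..140 mm; lever cheeks on top reach z 164. It overhangs the centre station, so a gripper held upright over a grip tab there would hit it: lean the tool back towards the jig's front by 30 to 40 degrees. Axes as the jig's.
- lever (a joint): Lever on top of the jig's head, hinged about the jig's y axis at point lever_pivot. 0 rad: lies forward towards the jig's front, head down; 1.4 rad: stands upright, head lifted 22 mm by a cam (16 mm per rad). Friction holds it at any angle; about 2 to 4 N at the knob moves it. It may start up to 0.12 rad above its stop.
- lever_pivot (a point): Hinge axis of the lever: jig frame x 4, y 0, z 154 mm. Axes as the jig's.
- lever_knob (a point): Centre of the black ball knob, 26 mm in diameter, at the end of the lever's 9 mm steel rod, 86 mm from the pivot. In the jig's frame the knob is at x = 4 - 86 cos q - 4 sin q, z = 154 + 86 sin q - 4 cos q mm for lever angle q.
- station_left (a point): Marked station at the jig's +y end, on the base plate's top on the slideway's centre line (jig frame x -15, y 96, z 12 mm).
- station_centre (a point): Marked station under the probe head (jig frame x -15, y 0, z 12 mm).
- station_right (a point): Marked station at the jig's -y end (jig frame x -15, y -96, z 12 mm).
- carrier_done: Black carrier with the finished green board, at the start under the lowered head. Plate 70 (x) x 76 (y) x 8 mm, nest walls 52 x 68 mm outside, to z 24. Upright aluminium grip tab at its front: own x -61..-34, y -5..5, top z 32 mm (front 25 mm of it free at both sides above z 8). Origin: underside centre; axes as the jig's in the slideway (1.5 mm play in x). 0.24 kg.
- carrier_next: The other carrier, the same in every way, with the next board, waiting at one of the two end stations (left or right varies). The head's presser bar enters the nest with 6 mm play along y: the lever only goes down if the carrier under it is centred, and it locks that carrier.
- spool: Spool of solder, upright cylinder 54 mm in diameter, 40 mm high, 0.25 kg, origin at its underside centre; stands on the base plate at the free end station, across from the waiting carrier.
- flux_bottle: Bystander: small white bottle with red needle cap, 34 mm in diameter, 95 mm high, standing behind the jig. Origin at its underside centre.
- tweezers: Bystander: steel tweezers lying on the bench before the jig, 125 (own x) x 13 x 10 mm, origin underside centre.
- side_cutter: Bystander: red side cutters lying beside the jig, to its right, 130 (own x) x 46 x 12 mm, origin underside centre.
- multimeter: Bystander: hand multimeter lying on the bench to the right, 150 (own x) x 76 x 34 mm, origin underside centre.
- tape_roll: Bystander: roll of masking tape lying flat, 86 mm in diameter, 18 mm high, origin underside centre.
- tip_cleaner: Bystander: round tip cleaner, black with brass wool, 62 mm in diameter, 36 mm high, origin underside centre.
- terminal_block: Bystander: yellow terminal block 15 x 30 (own y) x 14 mm, before the jig, origin underside centre.
- ipa_bottle: Bystander: white cleaner bottle with blue spout, 60 mm in diameter, 137 mm high, at the right, origin underside centre.

How it is judged:
On the way, in this order (a step that is already met when the one before it is completed fails the run):
1. the lever is swung up and the probe head is lifted (value of joint lever above 0.9 rad), for 0.2 s.
2. with the head up, the finished carrier lies at the free end's mark and the next carrier at the centre mark (value of joint lever above 0.9 rad and (y of carrier_done in the frame of jig between 0.086 and 0.106 m or y of carrier_done in the frame of jig between -0.106 and -0.086 m) and y of carrier_next in the frame of jig between -0.007 and 0.007 m and z of carrier_done in the frame of jig between 0.009 and 0.015 m and angle between each of carrier_done, carrier_next's own z axis and vertical below 0.06 rad and angle between the x axis of each of carrier_done, carrier_next and the x axis of jig, either way round below 0.08 rad and z of carrier_next in the frame of jig between 0.009 and 0.015 m), for 0.2 s.
At the end, for the whole second after the job is handed in: Lever down (within 0.15 rad); next carrier within 7 mm of the centre mark, finished one within 10 mm of the free end's mark, both at rest, flat and square (0.06, 0.08 rad) in the slideway; spool upright (0.1 rad) and still on the bench, off the jig (value of joint lever below 0.15 rad and (y of carrier_done in the frame of jig between 0.086 and 0.106 m or y of carrier_done in the frame of jig between -0.106 and -0.086 m) and y of carrier_next in the frame of jig between -0.007 and 0.007 m and z of carrier_done in the frame of jig between 0.009 and 0.015 m and angle between each of carrier_done, carrier_next's own z axis and vertical below 0.06 rad and angle between the x axis of each of carrier_done, carrier_next and the x axis of jig, either way round below 0.08 rad and z of carrier_next in the frame of jig between 0.009 and 0.015 m and height (world z) of spool below 0.005 m and angle between spool's own z axis and vertical below 0.1 rad and linear speed of each of spool, carrier_done, carrier_next below 0.02 m/s); the robot touches nothing.
It fails at once if a carrier is lifted out of the slideway (more than 6 mm) or tipped (z of any of carrier_done, carrier_next in the frame of jig above 0.018 m or angle between any of carrier_done, carrier_next's own z axis and vertical above 0.2 rad).
It fails at once if a bystander is moved by more than 30 mm (distance of any of flux_bottle, tweezers, side_cutter, multimeter, tape_roll, tip_cleaner, terminal_block, ipa_bottle from where it was at the start of the episode above 0.03 m).
It also fails if it takes over 72 s, if anything falls off the work surface, if the arm or the gripper's body presses on something with over 40 N, if the wrist force passes 120 N, or if a joint passes its speed limit or range.

## Robot

A 7-joint arm with a two-finger parallel gripper is mounted at the origin on a cart in front of the work surface, level with it; the furniture and walls round the work are solid. World frame = base frame: x ahead of the robot, y to its left, z up, the work surface at z = 0. Lengths are in m, angles in rad, forces in N, time in s.
With the tool pointing down it reaches from about 0.4 to 0.85 m from the base axis. Payload 4.4 kg.
Tool frame: the origin (TCP) lies midway between the tips of the shut fingers; the grasp point (between the pads) lies 19 mm behind it; z points along the fingers, y is the direction in which the jaws open and shut (so a half turn about z gives the same grasp; the last joint's range is limited). The gripper opens to 94 mm and grips with 3 to 60 N. Pads are 16 mm wide; open, the fingers measure 119 mm over their backs; the gripper's body (75 mm by 177 mm) begins 78 mm behind the grasp point.
Start: joints at [1.187, 0.628, 0.038, 1.517, -0.027, 0.996, -0.02], TCP at [0.203, -0.617, 0.205] pointing down, gripper open.
Joint ranges: [-3.06, 3.06], [-0.37, 2.12], [-1.25, 1.32], [0.18, 2.47], [-1.1, 4.24], [0.23, 1.98], [-2.94, 2.94]. Speed limits (rad/s): [2.57, 2.57, 3.14, 3.14, 3.14, 3.14, 3.14].

## Interface

Orientations are given as a unit quaternion [x, y, z, w].
In Python, from workcell import manip gives the robot as it stands.
- The arm moves only by the tool servo_tool, never from a script. Its argument "targets" is a list of rows, each an object with "slide": the shift along the tool's x, y, z in mm, a list of three; "twist": the turn about the tool's z in rad. In form: [{"slide": [dx, dy, dz], "twist": twist}, ...]. A call has 1 to 5 rows; each row shifts and turns the commanded pose from where the row before left it, along the tool's axes as they then stand; what a row does not reach is not made up. A row lasts 1/12 s, in which the tool goes at most 41.7 mm and 7.16 degrees, less where a joint would pass 70% of its speed; a pose out of reach is approached as far as the arm can. A call is refused whole if a number of a shift passes 41.7 or a number of a turn 0.125, either way. A call with a gripper value outside its range is refused whole. "gripper" is the closure in counts, from 0 (fully open) to 255 (shut), set as the call begins (left out, the last holds). The fingers move at their own pace and stop on an object; "grip_force" is the grip in N (left out, the last holds). Time passes only in rows, so rows that do not move let the fingers close. It gives the time, the measured TCP pose, the force and the opening at its end, in the units of the state.
- manip.read_state(): the state, without advancing time (a new reading comes with each control period).
- manip.capture(name): name is "side" or "top" or "wrist"; returns (picture, depth): 420x560x3 uint8, red, green, blue; 420x560 float32, m along the optical axis (not along the pixel's ray), 0 where there is no reading.
- manip.camera_info(name): a dict with "intrinsics" (3x3 intrinsics, pixels), "dist_coeffs" ([k1, k2, p1, p2, k3] as OpenCV has them; the pictures are not rectified), "xyz" and "attitude" of the camera in the world. Camera axes: x right, y down, z forward; pixel columns grow to the right and rows downward; lengths in m; the calibration is good to about 2 mm. A picture is of the moment at which its call begins: read the wrist's pose just before it. camera_info takes no time and is no camera call; for the wrist camera it gives the pose at the moment of the call.
- manip.job_done(): hands the job in, once; it reports no verdict.
The state is a dict: "clock": time; "joint_pos": joint angles; "qd": joint speeds; "effort": joint torques, N m; "position": TCP position; "ee_rot": TCP orientation; "contact_force": force on the tool from outside, world axes, zero at the start; "moment": the same for the moment, N m; "gripper_width": finger opening in m.
Only numpy, scipy, OpenCV 4.12 (cv2) and the standard library are available. Lean on these libraries where they do the work, as an engineer would, in place of code of your own. Each camera call takes 0.05 s, during which the arm holds its last target. There are 200 camera calls.

## Working session

There is one attempt and no reset: what is moved stays moved. The work goes in short steps, Python scripts to look and compute and a tool call to move; the robot and the scene stay as the last step left them, time stands still between calls to the robot, and variables do not carry over. Pictures are saved under pics/ and viewed, about 8 in all and at most 12, crops included, and the job is handed in when it is done.

Besides the shell and the picture viewer there is one more tool, called after ">>>" as name(argument=value, ...), one argument or row to a line, values as JSON. servo_tool: Moves the arm, as the interface text tells. Its arguments: {"type":"object","properties":{"targets":{"type":"array"},"gripper":{"type":"number"},"grip_force":{"type":"number"}},"required":["targets"]}

```bash
mkdir -p pics; ls
cat > h.py <<'E'
import numpy as np, cv2
from scipy.spatial.transform import Rotation as R
from workcell import manip
def cam(n):
    i=manip.camera_info(n); a=np.array(i["attitude"],float)
    Rm=a if a.shape==(3,3) else R.from_quat(a).as_matrix()
    return np.array(i["intrinsics"],float),np.array(i["dist_coeffs"],float),np.array(i["xyz"],float),Rm
def shot(n,f=None):
    c=cam(n); p,d=manip.capture(n)
    if f: cv2.imwrite(f"pics/{f}.png",cv2.cvtColor(p,cv2.COLOR_RGB2BGR)); np.save(f"pics/{f}.npy",d)
    return p,d,c
def cloud(d,c):
    K,D,t,Rm=c; h,w=d.shape
    g=np.stack(np.meshgrid(np.arange(w),np.arange(h)),-1).reshape(-1,1,2).astype(float)
    n=cv2.undistortPoints(g,K,D).reshape(h,w,2)
    P=np.concatenate([n,np.ones((h,w,1))],-1)*d[...,None]
    return P@Rm.T+t
E
python3 - <<'E'
from h import *
for n in("top","side"):
    p,d,c=shot(n,n+"0"); np.save(f"pics/{n}0c.npy",cloud(d,c)); print(n,c[2],c[3].round(3).tolist(),c[0].round(0).tolist())
s=manip.read_state(); print({k:np.round(v,3).tolist() for k,v in s.items()})
E
```

```text
pics
top [ 0.38431221 -0.15302523  1.25309734] [[-0.029, -0.994, 0.108], [-0.999, 0.031, 0.02], [-0.023, -0.108, -0.994]] [[381.0, 0.0, 272.0], [0.0, 381.0, 201.0], [0.0, 0.0, 1.0]]
side [-0.01460945  0.84551111  0.86126566] [[-0.889, -0.255, 0.381], [-0.458, 0.493, -0.74], [0.001, -0.832, -0.555]] [[453.0, 0.0, 280.0], [0.0, 453.0, 209.0], [0.0, 0.0, 1.0]]
{'clock': 0.1, 'joint_pos': [1.187, 0.629, 0.038, 1.518, -0.027, 0.996, -0.02], 'qd': [0.0, -0.002, -0.002, -0.002, -0.0, -0.001, 0.001], 'effort': [0.003, -55.079, 1.147, -18.712, -0.052, 0.019, 0.0], 'position': [0.203, -0.617, 0.205], 'ee_rot': [0.987, 0.158, -0.0, -0.001], 'contact_force': [-0.836, 0.408, 0.172], 'moment': [0.047, 0.032, 0.022], 'gripper_width': 0.094}
```

View pics/top0.png

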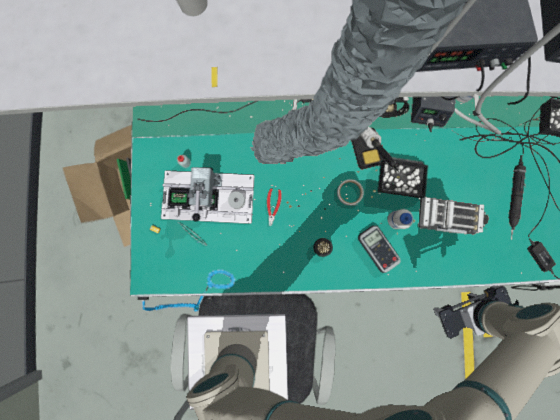

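View pics/side0.png

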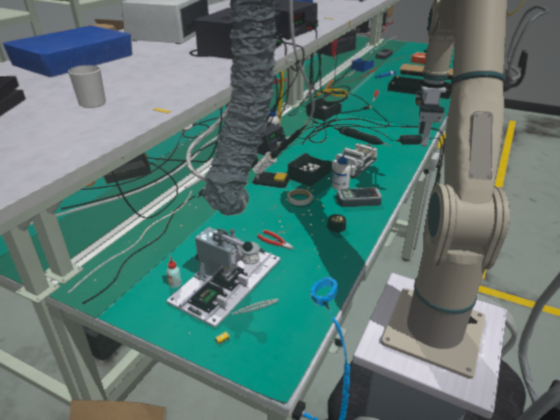

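The top view shows the jig around (208,197), the waiting carrier on the left (180,197), the spool on the right (237,198), and the knob at (196,217). A fume hose ends near (272,145). In the side view the jig is at (225,275).

Run:
```python
from h import *
C=np.load("pics/top0c.npy"); p=cv2.imread("pics/top0.png")
s=C[150:240,150:265]; z=s[...,2]
print("bench z",np.median(C[240:270,170:200,2]))
B=p[150:240,150:265].astype(int)
m=((z>0.006)&(z<0.2)).astype(np.uint8)
n,l,st,ce=cv2.connectedComponentsWithStats(m)
for i in range(1,n):
    if st[i,4]>30:
        P=s[l==i]; r=cv2.minAreaRect((P[:,:2]*1000).astype(np.float32)); print(st[i].tolist(),P.min(0).round(3),P.max(0).round(3),r)
# plate only: z 6..20
bright=(B.min(-1)>150)
m=(z>0.006)&(z<0.02)&bright
r=cv2.minAreaRect((s[m][:,:2]*1000).astype(np.float32));print("plate",r,np.median(s[m][:,2]))
m=(z>0.04)&(z<0.065)&(s[...,1]<0.09);m=m
P=s[m];print("spool?",len(P),np.median(P,0),P.min(0),P.max(0))
m=(z>0.125);P=s[m];print("head",P.min(0),P.max(0))
print("hose",C[130:165,250:320].reshape(-1,3)[np.argsort(C[130:165,250:320,2].ravel())][-1], [C[v,u].round(3).tolist() for v,u in((155,265),(140,260),(150,280),(125,270),(100,350),(200,198),(217,196),(180,203),(198,237),(160,183))])
Cs=np.load("pics/side0c.npy");print("hose side",[Cs[v,u].round(3).tolist() for v,u in((205,225),(190,215),(205,240),(150,245),(242,207),(60,250))])
big=cv2.resize(p[130:290,140:340],None,fx=4,fy=4,interpolation=cv2.INTER_CUBIC);cv2.imwrite("pics/crop.png",big[:600])
```

```text
bench z 0.0018648314138290933
[101, 0, 14, 15, 105] [ 0.621 -0.114  0.006] [ 0.692 -0.064  0.2  ] ((653.9151000976562, -85.50177001953125), (86.1639175415039, 17.908029556274414), 40.26518630981445)
[27, 5, 14, 13, 133] [0.645 0.14  0.006] [0.683 0.187 0.094] ((663.34814453125, 162.82769775390625), (38.523983001708984, 45.533390045166016), 3.9051687717437744)
[11, 16, 93, 58, 4423] [ 0.453 -0.069  0.006] [0.648 0.241 0.171] ((549.350830078125, 86.79106140136719), (303.7535705566406, 191.39285278320312), 85.63587951660156)
[0, 76, 10, 7, 42] [0.43  0.246 0.006] [0.451 0.276 0.018] ((438.4857482910156, 262.31488037109375), (30.007709503173828, 17.1028995513916), 68.6019287109375)
plate ((525.3411865234375, 107.45594787597656), (341.1514587402344, 199.35565185546875), 85.57498931884766) 0.01234768381144602
spool? 251 [ 0.52650016 -0.00678988  0.05210744] [ 0.47306483 -0.03857324  0.04043164] [0.62605451 0.0893236  0.06395188]
head [ 0.38431221 -0.15302523  0.12610748] [0.66131534 0.11550285 1.25309734]
hose [ 0.38431221 -0.15302523  1.25309734] [[0.629, -0.117, 0.21], [0.674, -0.104, 0.207], [0.632, -0.159, 0.252], [0.708, -0.134, 0.232], [0.61, -0.272, 0.662], [0.515, 0.084, 0.154], [0.465, 0.088, 0.166], [0.576, 0.072, 0.141], [0.533, -0.016, 0.028], [0.657, 0.151, 0.065]]
hose side [[0.653, -0.092, 0.114], [0.676, -0.08, 0.167], [0.643, -0.157, 0.079], [0.628, -0.179, 0.264], [0.575, 0.11, 0.141], [0.636, -0.238, 0.508]]
```

View pics/crop.png

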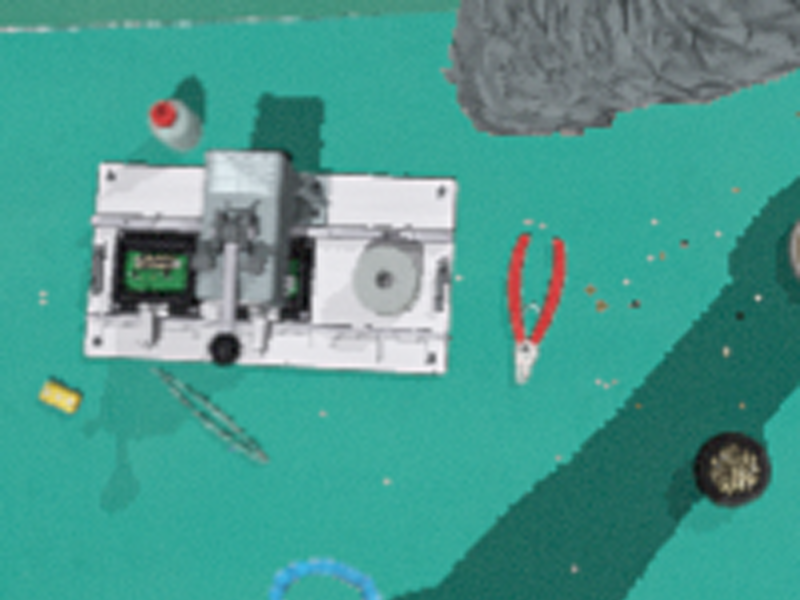

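```bash
cat >> h.py <<'E'
def ray(c,uv,z):
    K,D,t,Rm=c; n=cv2.undistortPoints(np.array(uv,float).reshape(-1,1,2),K,D).reshape(-1,2)
    d=np.c_[n,np.ones(len(n))]@Rm.T; return t+d*((z-t[2])/d[:,2])[:,None]
def fit(w,j): # jig pts -> world 2D rigid
    w=np.array(w);j=np.array(j);a,b=w.mean(0),j.mean(0);W=w-a;J=j-b
    th=np.arctan2((J[:,0]*W[:,1]-J[:,1]*W[:,0]).sum(),(J*W).sum());M=np.array([[np.cos(th),-np.sin(th)],[np.sin(th),np.cos(th)]])
    o=a-M@b; return o,th,w-(j@M.T+o)
E
python3 - <<'E'
from h import *
c=cam("top"); q=np.array([[100,162],[457,178],[85,355],[446,374]])/4-.375+[140,130]
w=ray(c,q,0.012)[:,:2]; j=np.array([[75,150],[75,-150],[-85,150],[-85,-150]])/1000
o,th,r=fit(w,j); print(o,th,(r*1000).round(1).tolist())
M=np.array([[np.cos(th),-np.sin(th)],[np.sin(th),np.cos(th)]])
k=ray(c,(np.array([[225,349]])/4-.375+[140,130]),0.154)[0]; print("knob",k,((k[:2]-o)@M*1000).round(1))
k=ray(c,(np.array([[386,280]])/4-.375+[140,130]),0.052)[0]; print("spool",k,((k[:2]-o)@M*1000).round(1))
s=manip.read_state(); print(R.from_quat(s["ee_rot"]).as_matrix().round(3).tolist())
wc=cam("wrist"); T=R.from_quat(s["ee_rot"]).as_matrix(); print("wrist cam in tool",T.T@(wc[2]-s["position"]),(T.T@wc[3]).round(3).tolist(),wc[0].tolist())
E
```

```text
[0.54868539 0.08368719] -0.07966137867479858 [[1.2, 0.4], [0.9, -0.1], [-0.9, -0.2], [-1.2, -0.1]]
knob [0.46602386 0.09091558 0.154     ] [-83.    0.6]
spool [ 0.52478886 -0.01611079  0.052     ] [ -15.9 -101.4]
[[0.95, 0.312, -0.001], [0.312, -0.95, 0.002], [0.0, -0.002, -1.0]]
wrist cam in tool [ 6.80818974e-02  3.35295416e-05 -1.78449406e-01] [[0.0, -0.972, -0.235], [1.0, 0.0, 0.001], [-0.0, -0.235, 0.972]] [[368.4219633826917, 0.0, 278.0589390769185], [0.0, 368.4219633826917, 211.40197065760898], [0.0, 0.0, 1.0]]
```

The jig pose is known: origin (0.549, 0.084), yaw -0.080, corner residuals about 1 mm. The servo can't lean the tool, so upright fingers can't reach the centre tab under the head. My plan is to lift the lever by its knob, then hold the spool as a pusher against the tabs from the front. Moving to the knob now.

>>> servo_tool(
  targets=[
    {"slide": [23.5, -29.5, -5], "twist": 0},
    {"slide": [23.5, -29.5, -5], "twist": 0},
    {"slide": [23.5, -29.5, -5], "twist": 0},
    {"slide": [23.5, -29.5, -5], "twist": 0},
    {"slide": [23.5, -29.5, -5], "twist": 0},
  ],
  gripper=0,
  grip_force=30,
)

```text
clock: 0.52
position: [0.2688, -0.4386, 0.2303]
ee_rot: [0.987, 0.158, -0.0, -0.0]
contact_force: [1.1, 0.2, -0.6]
gripper_width: 0.0939
```

>>> servo_tool(
  targets=[
    {"slide": [23.5, -29.5, -5], "twist": 0},
    {"slide": [23.5, -29.5, -5], "twist": 0},
    {"slide": [23.5, -29.5, -5], "twist": 0},
    {"slide": [23.5, -29.5, -5], "twist": 0},
    {"slide": [23.5, -29.5, -5], "twist": 0},
  ],
)

```text
clock: 0.93
position: [0.3342, -0.2619, 0.2556]
ee_rot: [0.987, 0.158, -0.0, -0.0]
contact_force: [0.3, 0.2, 0.0]
gripper_width: 0.0935
```

>>> servo_tool(
  targets=[
    {"slide": [23.5, -29.5, -5], "twist": 0},
    {"slide": [23.5, -29.5, -5], "twist": 0},
    {"slide": [23.5, -29.5, -5], "twist": 0},
    {"slide": [23.5, -29.5, -5], "twist": 0},
    {"slide": [23.5, -29.5, -5], "twist": 0},
  ],
)

```text
clock: 1.35
position: [0.3997, -0.0852, 0.2807]
ee_rot: [0.987, 0.158, -0.0, 0.0]
contact_force: [1.0, -0.6, 0.3]
gripper_width: 0.0937
```

>>> servo_tool(
  targets=[
    {"slide": [23.5, -29.5, -5], "twist": 0},
    {"slide": [23.5, -29.5, -5], "twist": 0},
    {"slide": [23.5, -29.5, -5], "twist": 0},
    {"slide": [23.5, -29.5, -5], "twist": 0},
    {"slide": [0, 0, 0], "twist": -0.12},
  ],
)

```text
clock: 1.77
position: [0.4544, 0.0631, 0.3014]
ee_rot: [0.975, 0.222, 0.002, -0.002]
contact_force: [1.0, 0.7, 1.4]
gripper_width: 0.0939
```

>>> servo_tool(
  targets=[
    {"slide": [0, 0, 0], "twist": -0.124},
    {"slide": [0, 0, 0], "twist": -0.124},
    {"slide": [0, 0, 0], "twist": -0.124},
    {"slide": [0, 0, 0], "twist": -0.124},
    {"slide": [0, 0, 0], "twist": -0.124},
  ],
)

```text
clock: 2.18
position: [0.4518, 0.0544, 0.3002]
ee_rot: [0.862, 0.507, -0.0, -0.0]
contact_force: [0.2, -0.4, -0.3]
gripper_width: 0.0939
```

>>> servo_tool(
  targets=[
    {"slide": [0, 0, 0], "twist": -0.124},
    {"slide": [0, 0, 0], "twist": -0.124},
    {"slide": [0, 0, 0], "twist": -0.124},
    {"slide": [0, 0, 0], "twist": -0.124},
    {"slide": [0, 0, 0], "twist": -0.124},
  ],
)

```text
clock: 2.6
position: [0.4518, 0.0544, 0.3002]
ee_rot: [0.666, 0.746, -0.0, -0.0]
contact_force: [0.3, -0.7, -1.0]
gripper_width: 0.0939
```

>>> servo_tool(
  targets=[
    {"slide": [0, 0, 0], "twist": -0.124},
    {"slide": [0, 0, 0], "twist": -0.124},
    {"slide": [0, 0, 0], "twist": -0.124},
    {"slide": [0, 0, 0], "twist": -0.124},
    {"slide": [0, 0, 0], "twist": -0.124},
  ],
)

```text
clock: 3.02
position: [0.4518, 0.0543, 0.3002]
ee_rot: [0.407, 0.914, -0.0, -0.0]
contact_force: [-0.6, 0.7, 0.1]
gripper_width: 0.0937
```

>>> servo_tool(
  targets=[
    {"slide": [0, 0, 0], "twist": -0.124},
    {"slide": [0, 0, 0], "twist": -0.124},
    {"slide": [0, 0, 0], "twist": -0.124},
    {"slide": [0, 0, 0], "twist": -0.124},
    {"slide": [0, 0, 0], "twist": -0.124},
  ],
)

```text
clock: 3.43
position: [0.4518, 0.0543, 0.3002]
ee_rot: [0.109, 0.994, -0.0, -0.0]
contact_force: [0.2, -0.4, 0.5]
gripper_width: 0.0937
```

>>> servo_tool(
  targets=[
    {"slide": [0, 0, 0], "twist": -0.12},
    {"slide": [0, 0, 0], "twist": 0},
  ],
)

```text
clock: 3.6
position: [0.4519, 0.0543, 0.3002]
ee_rot: [0.05, 0.999, 0.0, -0.0]
contact_force: [0.2, 0.4, -0.4]
gripper_width: 0.0939
```

```bash
cat >> h.py <<'E'
O=np.array([.5487,.0837]);TH=-.080
J=R.from_euler('z',TH).as_matrix()
def tojig(p): p=np.atleast_2d(p); return ((p-np.r_[O,0])@J)*1000
def where():
    s=manip.read_state(); T=R.from_quat(s["ee_rot"]).as_matrix()
    print("t",round(s["clock"],2),"jig",tojig(s["position"])[0].round(1),"yaw-jig",round(np.arctan2(T[1,0],T[0,0])-TH,3),"tilt",T[2].round(3),"q",np.round(s["joint_pos"],2),"F",np.round(s["contact_force"],1),"w",round(s["gripper_width"],4)); return s,T
E
python3 - <<'E'
from h import *
where(); p,d,c=shot("wrist","w1"); np.save("pics/w1c.npy",cloud(d,c))
E
```

```text
t 3.6 jig [-94.2 -37.1 300.2] yaw-jig 3.121 tilt [ 0.001  0.    -1.   ] q [ 0.43  0.31 -0.79  1.88  0.25  1.05  1.  ] F [ 0.2  0.4 -0.4] w 0.0939
```

View pics/w1.png

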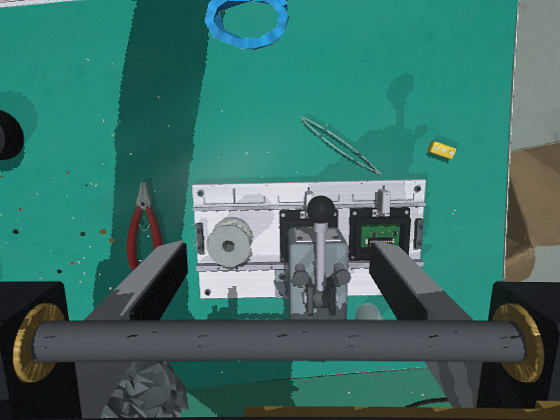

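The wrist view shows the knob at (320,209), the spool at (233,240), the carrier tabs near (308,195) and (382,197), and the plate's front corners at (193,184) and (424,180). The camera is on the jig's front side, as intended.

Run:
```python
from h import *
c=cam("wrist"); C=np.load("pics/w1c.npy"); p=cv2.imread("pics/w1.png")
w=ray(c,[[193,184.5],[425,180],[202,298]],.012)
print("corners jig",tojig(w).round(1).tolist(),"expect (-85,-150),(-85,150),(75,-150)")
P=C[195:222,305:335].reshape(-1,3); pj=tojig(P); k=pj[(pj[:,2]>130)&(pj[:,0]<-60)]; print("knob pts",k.min(0).round(1),k.max(0).round(1),len(k))
pj=tojig(C[210:275,195:265].reshape(-1,3)); k=pj[(pj[:,2]>44)&(pj[:,2]<70)]; print("spool top",k.min(0).round(1),k.max(0).round(1),np.median(k,0).round(1))
(cx,cy),r=cv2.minEnclosingCircle(k[:,:2].astype(np.float32));print(cx,cy,r)
for n,(a,b,e,f) in dict(tabdone=(185,212,295,318),tabnext=(185,215,370,395)).items():
    k=tojig(C[a:b,e:f].reshape(-1,3)); k=k[(k[:,2]>38)&(k[:,2]<50)]; print(n,len(k),k.min(0).round(1) if len(k) else 0,k.max(0).round(1) if len(k) else 0)
```

```text
corners jig [[-86.9, -145.9, 12.0], [-84.8, 149.6, 12.0], [71.3, -146.1, 12.0]] expect (-85,-150),(-85,150),(75,-150)
knob pts [-96.5 -10.9 149.1] [-73.3  13.5 165.6] 612
spool top [ -43.1 -125.8   44.2] [ 10.4 -72.8  53.9] [-16.6 -99.7  51.3]
-16.331140518188477 -99.5864486694336 27.24748420715332
tabdone 73 [-77.3  -3.7  38.1] [-55.2   6.   45.1]
tabnext 196 [-77.8  87.4  38.3] [-51.   97.9  45.3]
```

>>> servo_tool(
  targets=[
    {"slide": [-11, 38, 0], "twist": -0.02},
    {"slide": [0, 0, 40], "twist": 0},
    {"slide": [0, 0, 40], "twist": 0},
    {"slide": [0, 0, 40], "twist": 0},
    {"slide": [0, 0, 36], "twist": 0},
  ],
)

```text
clock: 4.07
position: [0.4665, 0.091, 0.1425]
ee_rot: [0.044, 0.999, -0.0, -0.0]
contact_force: [0.8, 0.3, -1.1]
gripper_width: 0.0937
```

>>> servo_tool(
  targets=[
    {"slide": [0, 0, 10], "twist": 0},
    {"slide": [0, 0, 0], "twist": 0},
  ],
)

```text
clock: 4.23
position: [0.4651, 0.0907, 0.1325]
ee_rot: [0.043, 0.999, -0.001, -0.003]
contact_force: [-0.8, 0.0, -0.4]
gripper_width: 0.0937
```

>>> servo_tool(
  targets=[
    {"slide": [0, 0, 0], "twist": 0},
    {"slide": [0, 0, 0], "twist": 0},
    {"slide": [0, 0, 0], "twist": 0},
    {"slide": [0, 0, 0], "twist": 0},
    {"slide": [0, 0, 0], "twist": 0},
  ],
  gripper=255,
  grip_force=20,
)

```text
clock: 4.65
position: [0.4679, 0.0911, 0.1357]
ee_rot: [0.042, 0.999, 0.0, 0.001]
contact_force: [0.2, -0.3, 1.1]
gripper_width: 0.0639
```

```bash
python3 -c "
from h import *
where()"
```

```text
t 4.65 jig [-81.1   0.9 135.7] yaw-jig 3.137 tilt [-0.002  0.    -1.   ] q [ 0.19  0.56 -0.65  2.05  0.53  0.69  0.69] F [ 0.2 -0.3  1.1] w 0.0639
```

>>> servo_tool(
  targets=[
    {"slide": [0, 0, 0], "twist": 0},
    {"slide": [0, 0, 0], "twist": 0},
    {"slide": [0, 0, 0], "twist": 0},
    {"slide": [0, 0, 0], "twist": 0},
    {"slide": [0, 0, 0], "twist": 0},
  ],
)

```text
clock: 5.07
position: [0.467, 0.0911, 0.1345]
ee_rot: [0.042, 0.999, -0.0, -0.0]
contact_force: [-0.0, -0.3, -0.6]
gripper_width: 0.0308
```

>>> servo_tool(
  targets=[
    {"slide": [0, 0, 0], "twist": 0},
    {"slide": [0, 0, 0], "twist": 0},
    {"slide": [0, 0, 0], "twist": 0},
  ],
)

```text
clock: 5.32
position: [0.467, 0.0916, 0.1344]
ee_rot: [0.042, 0.999, 0.0, 0.0]
contact_force: [0.6, 1.0, -1.2]
gripper_width: 0.025
```

>>> servo_tool(
  targets=[
    {"slide": [-0.6, 0, -12], "twist": 0},
    {"slide": [-2.3, 0, -11.8], "twist": 0},
    {"slide": [-4, 0, -11.4], "twist": 0},
    {"slide": [-5.5, 0, -10.7], "twist": 0},
    {"slide": [-7, 0, -9.8], "twist": 0},
  ],
)

```text
clock: 5.73
position: [0.485, 0.0901, 0.1901]
ee_rot: [0.042, 0.999, 0.0, -0.001]
contact_force: [0.6, 2.7, -4.7]
gripper_width: 0.0248
```

>>> servo_tool(
  targets=[
    {"slide": [-8.3, 0, -8.8], "twist": 0},
    {"slide": [-9.4, 0, -7.5], "twist": 0},
    {"slide": [-10.3, 0, -6.2], "twist": 0},
    {"slide": [-11, 0, -4.6], "twist": 0},
    {"slide": [-7.4, 0, -2.2], "twist": 0},
  ],
)

```text
clock: 6.15
position: [0.5311, 0.0864, 0.2197]
ee_rot: [0.042, 0.999, 0.0, -0.002]
contact_force: [-4.6, 1.8, 1.6]
gripper_width: 0.0242
```

```bash
python3 -c "
from h import *
where()"
```

```text
t 6.15 jig [-17.8   1.2 219.7] yaw-jig 3.138 tilt [ 0.004  0.    -1.   ] q [ 0.26  0.53 -0.72  1.8   0.42  0.97  0.86] F [-4.6  1.8  1.6] w 0.0242
```

>>> servo_tool(
  targets=[
    {"slide": [0, 0, 0], "twist": 0},
    {"slide": [0, 0, 0], "twist": 0},
    {"slide": [0, 0, -25], "twist": 0},
    {"slide": [0, 0, -30], "twist": 0},
    {"slide": [0, 0, -30], "twist": 0},
  ],
  gripper=0,
)

```text
clock: 6.57
position: [0.5317, 0.0851, 0.3048]
ee_rot: [0.042, 0.999, -0.0, -0.001]
contact_force: [0.7, 0.8, -0.2]
gripper_width: 0.054
```

>>> servo_tool(
  targets=[
    {"slide": [0, -33.6, 0], "twist": 0},
    {"slide": [0, -33.6, 0], "twist": 0},
    {"slide": [0, -33.6, 0], "twist": 0},
    {"slide": [0, 0, 0], "twist": -0.12},
    {"slide": [0, 0, 0], "twist": -0.12},
  ],
)

```text
clock: 6.98
position: [0.5236, -0.0181, 0.3041]
ee_rot: [-0.078, 0.997, -0.001, -0.0]
contact_force: [-0.6, 0.7, 0.3]
gripper_width: 0.0873
```

>>> servo_tool(
  targets=[
    {"slide": [0, 0, 0], "twist": -0.12},
    {"slide": [0, 0, 0], "twist": -0.12},
    {"slide": [0, 0, 0], "twist": -0.12},
    {"slide": [0, 0, 0], "twist": -0.12},
    {"slide": [0, 0, 0], "twist": -0.12},
  ],
)

```text
clock: 7.4
position: [0.5237, -0.0153, 0.3042]
ee_rot: [-0.372, 0.928, -0.0, -0.0]
contact_force: [0.4, -0.5, -0.4]
gripper_width: 0.0941
```

>>> servo_tool(
  targets=[
    {"slide": [0, 0, 0], "twist": -0.12},
    {"slide": [0, 0, 0], "twist": -0.12},
    {"slide": [0, 0, 0], "twist": -0.12},
    {"slide": [0, 0, 0], "twist": -0.12},
    {"slide": [0, 0, 0], "twist": -0.12},
  ],
)

```text
clock: 7.82
position: [0.5237, -0.0153, 0.3041]
ee_rot: [-0.63, 0.777, -0.0, -0.0]
contact_force: [0.2, -0.0, -0.2]
gripper_width: 0.0942
```

```bash
python3 -c "
from h import *
where()
p,d,c=shot('top','t2'); cv2.imwrite('pics/t2c.png',cv2.resize(cv2.cvtColor(p,cv2.COLOR_RGB2BGR)[110:260,140:340],None,fx=4,fy=4,interpolation=cv2.INTER_CUBIC))"
```

```text
t 7.82 jig [ -17.  -100.7  304.1] yaw-jig -1.7 tilt [ 0.001 -0.    -1.   ] q [ 0.7   0.55 -1.15  1.71  0.53  1.24  2.36] F [ 0.2 -0.  -0.2] w 0.0942
```

View pics/t2c.png

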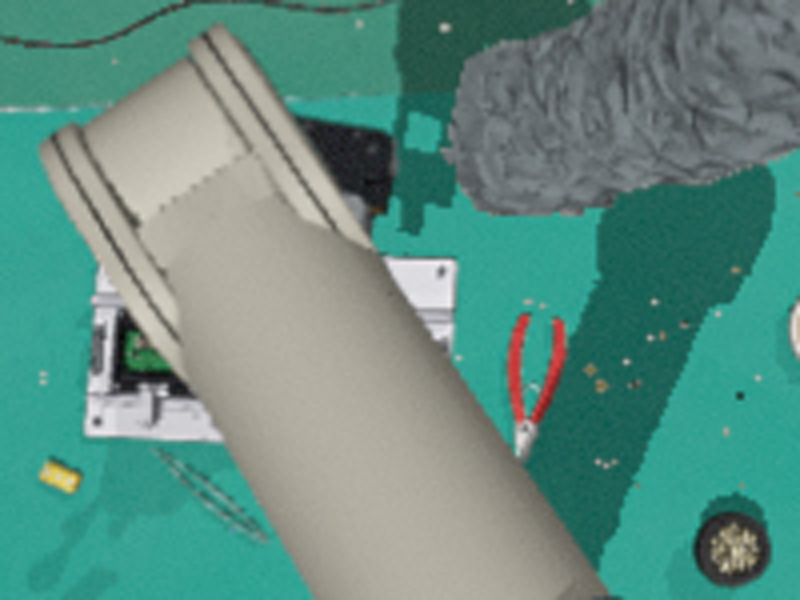

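The view shows the gripper clear of the hose tip; the arm hides the spool. The joints are in range, so I'm descending on the spool.

>>> servo_tool(
  targets=[
    {"slide": [0, 0, 40], "twist": 0},
    {"slide": [0, 0, 40], "twist": 0},
    {"slide": [0, 0, 40], "twist": 0},
    {"slide": [0, 0, 40], "twist": 0},
    {"slide": [0, 0, 40], "twist": 0},
  ],
)

```text
clock: 8.28
position: [0.5236, -0.0153, 0.1027]
ee_rot: [-0.626, 0.78, -0.0, -0.0]
contact_force: [1.2, 0.1, 0.3]
gripper_width: 0.0935
```

>>> servo_tool(
  targets=[
    {"slide": [0, 0, 35], "twist": 0},
    {"slide": [0, 0, 25], "twist": 0},
    {"slide": [0, 0, 14], "twist": 0},
    {"slide": [0, 0, 0], "twist": 0},
    {"slide": [0, 0, 0], "twist": 0},
  ],
)

```text
clock: 8.7
position: [0.5236, -0.0147, 0.0302]
ee_rot: [-0.627, 0.779, 0.0, -0.0]
contact_force: [0.4, 0.4, 0.6]
gripper_width: 0.094
```

```bash
python3 -c "
from h import *
where()"
```

```text
t 8.7 jig [ -17.1 -100.1   30.2] yaw-jig -1.706 tilt [ 0.     0.001 -1.   ] q [ 0.49  0.87 -0.82  1.99  0.97  0.74  1.98] F [0.4 0.4 0.6] w 0.094
```

>>> servo_tool(
  targets=[
    {"slide": [0, 0, 0], "twist": 0},
    {"slide": [0, 0, 0], "twist": 0},
    {"slide": [0, 0, 0], "twist": 0},
    {"slide": [0, 0, 0], "twist": 0},
    {"slide": [0, 0, 0], "twist": 0},
  ],
  gripper=255,
  grip_force=40,
)

```text
clock: 9.12
position: [0.5246, -0.015, 0.0311]
ee_rot: [-0.627, 0.779, -0.0, 0.0]
contact_force: [-0.1, 0.4, -0.4]
gripper_width: 0.0638
```

>>> servo_tool(
  targets=[
    {"slide": [0, 0, 0], "twist": 0},
    {"slide": [0, 0, 0], "twist": 0},
    {"slide": [0, 0, 0], "twist": 0},
    {"slide": [0, 0, -10], "twist": 0},
    {"slide": [0, 0, -20], "twist": 0},
  ],
)

```text
clock: 9.53
position: [0.5224, -0.0151, 0.0594]
ee_rot: [-0.627, 0.779, 0.001, -0.002]
contact_force: [0.2, -0.8, -1.4]
gripper_width: 0.0533
```

>>> servo_tool(
  targets=[
    {"slide": [0, 0, -40], "twist": 0},
    {"slide": [0, 0, -40], "twist": 0},
    {"slide": [5, 36, 0], "twist": 0},
    {"slide": [5, 36, 0], "twist": 0},
    {"slide": [5, 36, 0], "twist": 0},
  ],
)

```text
clock: 9.95
position: [0.4144, -0.0063, 0.1413]
ee_rot: [-0.627, 0.779, -0.0, 0.001]
contact_force: [-0.3, -0.2, -1.3]
gripper_width: 0.0535
```

```bash
python3 -c "
from h import *
where()"
```

```text
t 9.95 jig [-126.7 -100.4  141.3] yaw-jig -1.706 tilt [-0.    -0.001 -1.   ] q [ 0.64  0.59 -1.02  2.19  0.75  0.76  2.04] F [-0.3 -0.2 -1.3] w 0.0535
```

>>> servo_tool(
  targets=[
    {"slide": [0, 0, 0], "twist": 0.12},
    {"slide": [0, 0, 0], "twist": 0.12},
    {"slide": [0, 0, 0], "twist": 0.12},
    {"slide": [0, 0, 0], "twist": 0.12},
    {"slide": [0, 0, 0], "twist": 0.12},
  ],
)

```text
clock: 10.37
position: [0.4153, -0.0064, 0.141]
ee_rot: [-0.367, 0.93, -0.0, 0.0]
contact_force: [0.2, 0.4, -1.7]
gripper_width: 0.0538
```

>>> servo_tool(
  targets=[
    {"slide": [0, 0, 0], "twist": 0.12},
    {"slide": [0, 0, 0], "twist": 0.12},
    {"slide": [0, 0, 0], "twist": 0.12},
    {"slide": [0, 0, 0], "twist": 0.12},
    {"slide": [0, 0, 0], "twist": 0.12},
  ],
)

```text
clock: 10.78
position: [0.4153, -0.0062, 0.1409]
ee_rot: [-0.075, 0.997, 0.0, 0.0]
contact_force: [-1.0, 0.6, -1.5]
gripper_width: 0.0531
```

>>> servo_tool(
  targets=[
    {"slide": [0, 0, 0], "twist": 0.12},
    {"slide": [0, 0, 0], "twist": 0.115},
    {"slide": [0, 36, 0], "twist": 0},
    {"slide": [0, 36, 0], "twist": 0},
    {"slide": [0, 36, 0], "twist": 0},
  ],
)

```text
clock: 11.2
position: [0.4239, 0.1023, 0.1409]
ee_rot: [0.04, 0.999, 0.0, 0.0]
contact_force: [0.5, 0.2, -1.5]
gripper_width: 0.0536
```

>>> servo_tool(
  targets=[
    {"slide": [0, 37, 0], "twist": 0},
    {"slide": [0, 0, 35], "twist": 0},
    {"slide": [0, 0, 35], "twist": 0},
    {"slide": [0, 0, 25], "twist": 0},
    {"slide": [0, 0, 0], "twist": 0},
  ],
)

```text
clock: 11.62
position: [0.4239, 0.1375, 0.0424]
ee_rot: [0.038, 0.999, -0.001, -0.003]
contact_force: [-0.7, -0.6, -1.7]
gripper_width: 0.0532
```

```bash
python3 -c "
from h import *
where(); p,d,c=shot('wrist','w3'); np.save('pics/w3c.npy',cloud(d,c))"
```

```text
t 11.62 jig [-128.7   43.7   42.4] yaw-jig 3.145 tilt [ 0.007 -0.003 -1.   ] q [-0.1   0.67 -0.4   2.19  0.66  0.4   0.45] F [-0.7 -0.6 -1.7] w 0.0532
```

View pics/w3.png

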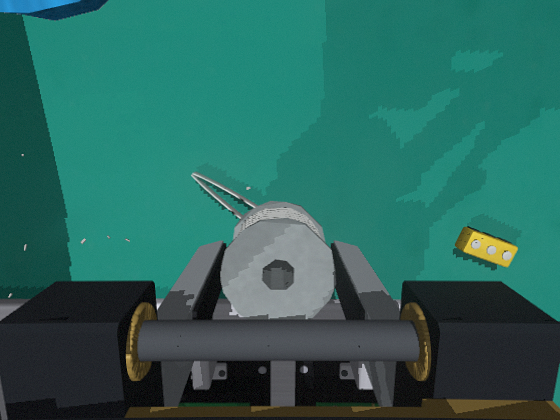

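The wrist view shows the spool held between the fingers at (278,265), above the tweezers. Advancing next to the done tab and pushing along -y.

>>> servo_tool(
  targets=[
    {"slide": [-20, 0, 0], "twist": 0},
    {"slide": [-18, 0, 0], "twist": 0},
    {"slide": [0, -5, 0], "twist": 0},
    {"slide": [0, -8, 0], "twist": 0},
    {"slide": [0, -8, 0], "twist": 0},
  ],
)

```text
clock: 12.08
position: [0.4635, 0.1149, 0.0469]
ee_rot: [0.039, 0.999, 0.001, 0.001]
contact_force: [-0.6, 5.5, -2.2]
gripper_width: 0.0534
```

```bash
python3 -c "
from h import *
where()"
```

```text
t 12.08 jig [-87.4  24.3  46.9] yaw-jig 3.143 tilt [-0.002  0.003 -1.   ] q [-0.    0.69 -0.44  2.12  0.64  0.46  0.55] F [-0.6  5.5 -2.2] w 0.0534
```

>>> servo_tool(
  targets=[
    {"slide": [0, -10, 0], "twist": 0},
    {"slide": [0, -10, 0], "twist": 0},
    {"slide": [0, -10, 0], "twist": 0},
    {"slide": [0, -10, 0], "twist": 0},
    {"slide": [0, -10, 0], "twist": 0},
  ],
)

```text
clock: 12.5
position: [0.4595, 0.0664, 0.0467]
ee_rot: [0.038, 0.999, 0.002, 0.001]
contact_force: [0.0, 7.2, -0.2]
gripper_width: 0.0535
```

>>> servo_tool(
  targets=[
    {"slide": [0, -10, 0], "twist": 0},
    {"slide": [0, -10, 0], "twist": 0},
    {"slide": [0, -8, 0], "twist": 0},
    {"slide": [0, -6, 0], "twist": 0},
    {"slide": [0, -4, 0], "twist": 0},
  ],
)

```text
clock: 12.92
position: [0.4564, 0.0279, 0.0466]
ee_rot: [0.039, 0.999, 0.002, 0.001]
contact_force: [0.1, 6.5, 2.0]
gripper_width: 0.0533
```

>>> servo_tool(
  targets=[
    {"slide": [0, -2, 0], "twist": 0},
    {"slide": [0, 0, 0], "twist": 0},
  ],
)

```text
clock: 13.08
position: [0.4562, 0.0257, 0.0465]
ee_rot: [0.039, 0.999, 0.002, 0.001]
contact_force: [0.8, 4.8, 0.2]
gripper_width: 0.0533
```

```bash
python3 -c "
from h import *
where(); p,d,c=shot('side','s4'); np.save('pics/s4c.npy',cloud(d,c)); cv2.imwrite('pics/s4c.png',cv2.resize(cv2.cvtColor(p,cv2.COLOR_RGB2BGR)[190:340,130:330],None,fx=4,fy=4,interpolation=cv2.INTER_CUBIC))"
```

```text
t 13.08 jig [-87.6 -65.2  46.5] yaw-jig 3.144 tilt [-0.002  0.003 -1.   ] q [ 0.19  0.67 -0.44  2.17  0.68  0.43  0.69] F [0.8 4.8 0.2] w 0.0533
```

View pics/s4c.png

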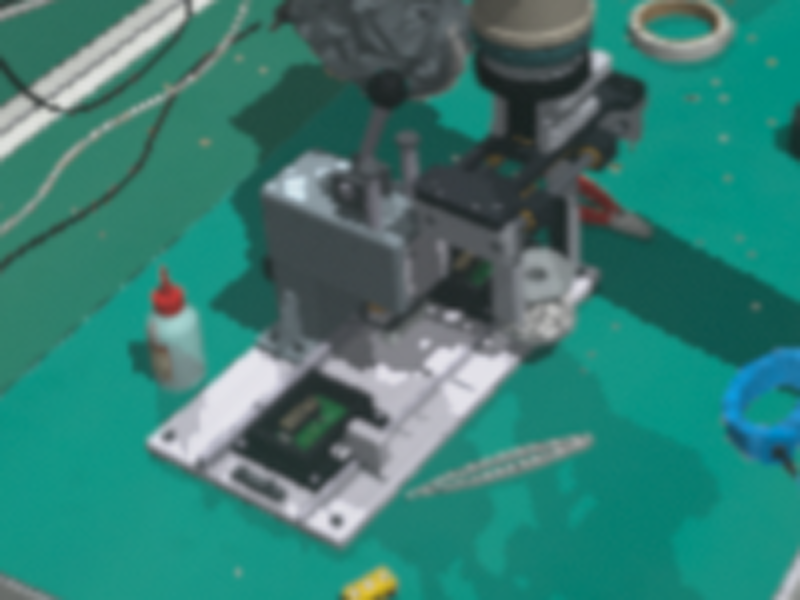

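The side view shows the done carrier now on the right with the lever upright, and the waiting carrier untouched at (310,425). Going round to the far side of its tab.

>>> servo_tool(
  targets=[
    {"slide": [0, 6, 0], "twist": 0},
    {"slide": [20, 0, 0], "twist": 0},
    {"slide": [20, 0, 0], "twist": 0},
    {"slide": [0, 33, 0], "twist": 0},
    {"slide": [0, 33, 0], "twist": 0},
  ],
)

```text
clock: 13.55
position: [0.4193, 0.0964, 0.0455]
ee_rot: [0.042, 0.999, -0.003, -0.002]
contact_force: [1.4, 0.4, -2.5]
gripper_width: 0.0531
```

>>> servo_tool(
  targets=[
    {"slide": [0, 33, 0], "twist": 0},
    {"slide": [0, 33, 0], "twist": 0},
    {"slide": [0, 33, 0], "twist": 0},
    {"slide": [0, 34, 0], "twist": 0},
    {"slide": [0, 0, 0], "twist": 0},
  ],
)

```text
clock: 13.97
position: [0.4324, 0.2404, 0.0463]
ee_rot: [0.036, 0.999, 0.004, 0.001]
contact_force: [-0.1, 0.3, -1.3]
gripper_width: 0.0531
```

>>> servo_tool(
  targets=[
    {"slide": [-20, 0, 0], "twist": 0},
    {"slide": [-19, 0, 0], "twist": 0},
    {"slide": [0, 0, 0], "twist": 0},
  ],
)

```text
clock: 14.22
position: [0.4746, 0.2271, 0.0455]
ee_rot: [0.041, 0.999, -0.001, 0.001]
contact_force: [1.2, 0.8, -1.3]
gripper_width: 0.0531
```

```bash
python3 -c "
from h import *
where(); p,d,c=shot('top','t5'); C=cloud(d,c); np.save('pics/t5c.npy',C); cv2.imwrite('pics/t5c.png',cv2.resize(cv2.cvtColor(p,cv2.COLOR_RGB2BGR)[150:250,140:340],None,fx=4,fy=4,interpolation=cv2.INTER_CUBIC))
k=tojig(C[150:250,140:260].reshape(-1,3)); k=k[(k[:,2]>34)&(k[:,2]<54)&(k[:,0]>-80)&(k[:,0]<-53)&(k[:,1]<-60)]; print(len(k),k.min(0),k.max(0),k.mean(0))
"
```

```text
t 14.22 jig [-85.4 137.   45.5] yaw-jig 3.139 tilt [-0.003 -0.001 -1.   ] q [-0.21  0.73 -0.44  1.99  0.58  0.55  0.43] F [ 1.2  0.8 -1.3] w 0.0531
28 [-74.80422597 -99.98103214  36.25156671] [-54.71670403 -89.74694605  50.02905263] [-64.56513098 -94.89487676  42.81716413]
```

View pics/t5c.png

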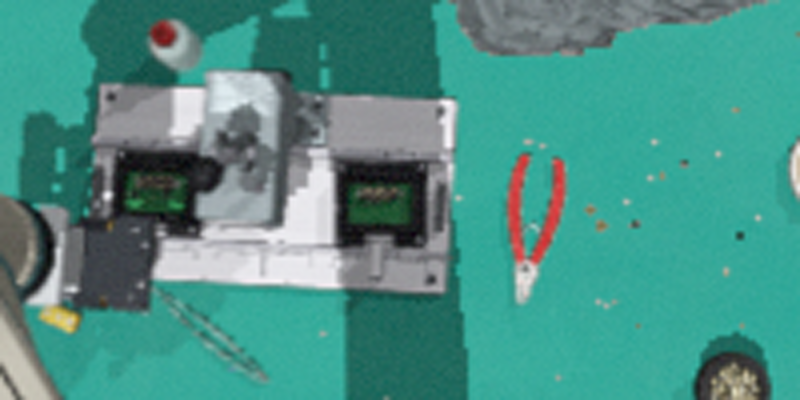

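The top view shows the done carrier at the right mark (tab at y ≈ -95). Pushing the next one to the centre.

>>> servo_tool(
  targets=[
    {"slide": [2, -5, 0], "twist": 0},
    {"slide": [0, -8, 0], "twist": 0},
    {"slide": [0, -10, 0], "twist": 0},
    {"slide": [0, -10, 0], "twist": 0},
    {"slide": [0, -10, 0], "twist": 0},
  ],
)

```text
clock: 14.68
position: [0.4644, 0.1858, 0.0456]
ee_rot: [0.039, 0.999, 0.0, -0.001]
contact_force: [-3.2, 3.6, -1.4]
gripper_width: 0.0532
```

>>> servo_tool(
  targets=[
    {"slide": [0, -10, 0], "twist": 0},
    {"slide": [0, -10, 0], "twist": 0},
    {"slide": [0, -10, 0], "twist": 0},
    {"slide": [0, -9, 0], "twist": 0},
    {"slide": [0, -7, 0], "twist": 0},
  ],
)

```text
clock: 15.1
position: [0.4608, 0.1399, 0.0455]
ee_rot: [0.039, 0.999, 0.0, -0.001]
contact_force: [-3.4, 5.1, -1.3]
gripper_width: 0.0535
```

>>> servo_tool(
  targets=[
    {"slide": [0, -6, 0], "twist": 0},
    {"slide": [0, -4, 0], "twist": 0},
    {"slide": [0, -3, 0], "twist": 0},
    {"slide": [0, 0, 0], "twist": 0},
  ],
)

```text
clock: 15.43
position: [0.4597, 0.1266, 0.0455]
ee_rot: [0.04, 0.999, 0.0, -0.001]
contact_force: [-3.2, 2.5, 0.7]
gripper_width: 0.0535
```

```bash
python3 -c "
from h import *
where()"
```

```text
t 15.43 jig [-92.1  35.7  45.5] yaw-jig 3.142 tilt [ 0.002  0.    -1.   ] q [-0.04  0.69 -0.43  2.12  0.63  0.46  0.53] F [-3.2  2.5  0.7] w 0.0535
```

>>> servo_tool(
  targets=[
    {"slide": [0, -4, 0], "twist": 0},
    {"slide": [0, -3, 0], "twist": 0},
    {"slide": [0, -1, 0], "twist": 0},
    {"slide": [0, 0, 0], "twist": 0},
  ],
)

```text
clock: 15.77
position: [0.4591, 0.1193, 0.0455]
ee_rot: [0.039, 0.999, 0.0, -0.001]
contact_force: [-3.3, 5.0, -0.6]
gripper_width: 0.0531
```

```bash
python3 -c "
from h import *
where()"
```

```text
t 15.77 jig [-92.1  28.3  45.5] yaw-jig 3.143 tilt [ 0.002  0.001 -1.   ] q [-0.02  0.69 -0.43  2.12  0.64  0.46  0.54] F [-3.3  5.  -0.6] w 0.0531
```

>>> servo_tool(
  targets=[
    {"slide": [0, 5, 0], "twist": 0},
    {"slide": [25, 0, 0], "twist": 0},
    {"slide": [25, 0, 0], "twist": 0},
    {"slide": [0, 38, -10], "twist": 0},
    {"slide": [0, 38, -10], "twist": 0},
  ],
)

```text
clock: 16.18
position: [0.4149, 0.2001, 0.0652]
ee_rot: [0.041, 0.999, -0.003, -0.002]
contact_force: [1.6, 0.7, -1.3]
gripper_width: 0.0534
```

>>> servo_tool(
  targets=[
    {"slide": [0, 38, -20], "twist": 0},
    {"slide": [0, 0, -30], "twist": 0},
    {"slide": [0, 0, 0], "twist": 0},
  ],
)

```text
clock: 16.43
position: [0.4226, 0.2447, 0.119]
ee_rot: [0.038, 0.999, 0.002, 0.004]
contact_force: [1.1, -1.2, -2.3]
gripper_width: 0.0531
```

```bash
python3 -c "
from h import *
where()
for n in ('top','side'):
  p,d,c=shot(n,n+'6'); C=cloud(d,c); a,b,e,f=(150,250,140,260) if n=='top' else (200,340,150,300)
  k=tojig(C[a:b,e:f].reshape(-1,3)); k=k[(k[:,2]>33)&(k[:,2]<50)&(k[:,0]>-79)&(k[:,0]<-53)]
  for lo,hi in((-130,-60),(-30,30)):
    m=k[(k[:,1]>lo)&(k[:,1]<hi)]; print(n,len(m),m.min(0).round(1) if len(m) else 0,m.max(0).round(1) if len(m) else 0)
a=cv2.imread('pics/top6.png')[150:250,140:340]; b=cv2.imread('pics/side6.png')[200:300,150:350]
cv2.imwrite('pics/m6.png',cv2.resize(np.vstack([a,b])[:150],None,fx=4,fy=4,interpolation=cv2.INTER_CUBIC))
"
```

```text
t 16.43 jig [-138.6  150.4  119. ] yaw-jig 3.146 tilt [-0.007  0.005 -1.   ] q [-0.22  0.58 -0.53  2.05  0.49  0.63  0.42] F [ 1.1 -1.2 -2.3] w 0.0531
top 28 [-74.2 -99.7  37.1] [-54.7 -89.5  45.9]
top 32 [-76.2  -3.9  33.2] [-53.2   7.6  48.6]
side 51 [ -78.6 -101.3   34.1] [-53.1 -85.9  48.9]
side 29 [-78.   -4.   33.7] [-61.4   8.4  49. ]
```

View pics/m6.png

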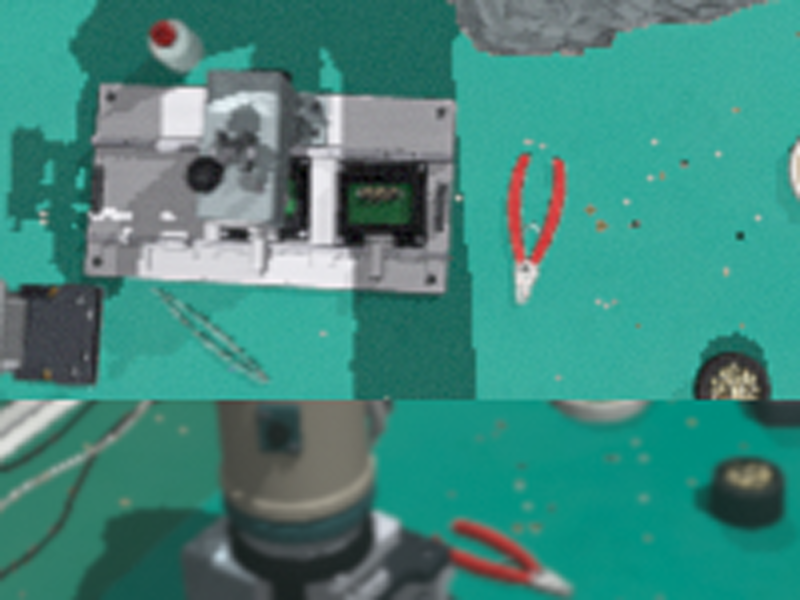

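The top view shows both carriers flat, the done one at -95 and the next at about +1 to +2 mm. Putting the spool down on the free bench at front left.

>>> servo_tool(
  targets=[
    {"slide": [37, -33, 0], "twist": 0},
    {"slide": [0, 0, 30], "twist": 0},
    {"slide": [0, 0, 30], "twist": 0},
    {"slide": [0, 0, 26], "twist": 0},
    {"slide": [0, 0, 0], "twist": 0},
  ],
)

```text
clock: 16.95
position: [0.384, 0.2116, 0.0249]
ee_rot: [0.04, 0.999, -0.004, -0.003]
contact_force: [-1.3, -0.6, -2.4]
gripper_width: 0.0534
```

```bash
python3 -c "
from h import *
where()"
```

```text
t 16.95 jig [-174.4  114.3   24.9] yaw-jig 3.142 tilt [ 0.006 -0.007 -1.   ] q [-0.35  0.69 -0.32  2.22  0.68  0.33  0.24] F [-1.3 -0.6 -2.4] w 0.0534
```

>>> servo_tool(
  targets=[
    {"slide": [0, 0, 0], "twist": 0},
    {"slide": [0, 0, 4], "twist": 0},
    {"slide": [0, 0, 0], "twist": 0},
  ],
)

```text
clock: 17.2
position: [0.3873, 0.2155, 0.0254]
ee_rot: [0.04, 0.999, 0.0, 0.0]
contact_force: [-0.2, -0.4, -2.4]
gripper_width: 0.0532
```

>>> servo_tool(
  targets=[
    {"slide": [0, 0, 4], "twist": 0},
    {"slide": [0, 0, 2], "twist": 0},
    {"slide": [0, 0, 0], "twist": 0},
    {"slide": [0, 0, 0], "twist": 0},
  ],
)

```text
clock: 17.53
position: [0.387, 0.2156, 0.0191]
ee_rot: [0.039, 0.999, 0.0, 0.0]
contact_force: [-0.5, 0.9, -2.1]
gripper_width: 0.0534
```

>>> servo_tool(
  targets=[
    {"slide": [0, 0, 0.8], "twist": 0},
    {"slide": [0, 0, 0.4], "twist": 0},
    {"slide": [0, 0, 0], "twist": 0},
  ],
)

```text
clock: 17.78
position: [0.387, 0.2157, 0.0187]
ee_rot: [0.039, 0.999, 0.0, 0.001]
contact_force: [-1.1, -0.6, 10.7]
gripper_width: 0.0534
```

>>> servo_tool(
  targets=[
    {"slide": [0, 0, 0], "twist": 0},
    {"slide": [0, 0, 0], "twist": 0},
    {"slide": [0, 0, 0], "twist": 0},
    {"slide": [0, 0, 0], "twist": 0},
    {"slide": [0, 0, -20], "twist": 0},
  ],
  gripper=0,
)

```text
clock: 18.2
position: [0.3852, 0.2148, 0.0359]
ee_rot: [0.039, 0.999, -0.001, -0.002]
contact_force: [0.2, -0.5, 0.8]
gripper_width: 0.0831
```

>>> servo_tool(
  targets=[
    {"slide": [0, 0, -40], "twist": 0},
    {"slide": [0, 0, -40], "twist": 0},
    {"slide": [0, 0, -40], "twist": 0},
    {"slide": [0, 0, -40], "twist": 0},
    {"slide": [0, 0, -40], "twist": 0},
  ],
)

```text
clock: 18.62
position: [0.386, 0.2154, 0.2396]
ee_rot: [0.039, 0.999, 0.0, -0.0]
contact_force: [0.9, -0.1, -0.0]
gripper_width: 0.0942
```

>>> servo_tool(
  targets=[
    {"slide": [0, -40, -20], "twist": 0},
    {"slide": [0, -40, -20], "twist": 0},
    {"slide": [0, -40, 0], "twist": 0},
    {"slide": [0, 0, 0], "twist": 0},
    {"slide": [0, 0, 0], "twist": 0},
  ],
)

```text
clock: 19.03
position: [0.3777, 0.0989, 0.275]
ee_rot: [0.042, 0.999, -0.001, 0.0]
contact_force: [-0.1, -0.0, 0.1]
gripper_width: 0.0941
```

```bash
python3 -c "
from h import *
where(); p,d,c=shot('wrist','w7'); C=cloud(d,c); np.save('pics/w7c.npy',C); print(c[2])
k=tojig(C.reshape(-1,3)); k=k[(k[:,2]>38)&(k[:,2]<50)&(k[:,0]>-80)&(k[:,0]<-53)]
for lo,hi in((-130,-60),(-30,30)):
    m=k[(k[:,1]>lo)&(k[:,1]<hi)]; print(len(m),m.min(0).round(1) if len(m) else 0,m.max(0).round(1) if len(m) else 0)
"
```

```text
t 19.03 jig [-171.7    1.5  275. ] yaw-jig 3.137 tilt [-0.    -0.001 -1.   ] q [ 0.28  0.21 -0.73  2.07  0.18  0.93  0.94] F [-0.1 -0.   0.1] w 0.0941
[0.3101587  0.10494285 0.45340497]
182 [ -78.  -100.1   38.1] [-53.1 -89.4  45.2]
170 [-78.1  -3.   38.2] [-53.4   6.6  46.1]
```

View pics/w7.png

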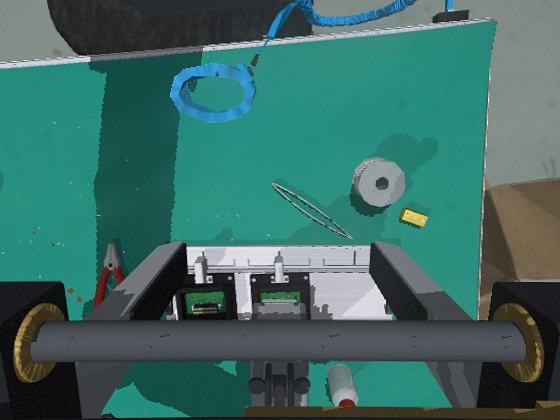

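The wrist view shows the spool upright on the bench at (380,182), clear of the terminal block, and both carriers seated with tabs 96.5 mm apart. Measured against the knob axis (y ≈ 1.2), the next carrier is within 1 mm of centre. Going back to the knob.

>>> servo_tool(
  targets=[
    {"slide": [-38, 0, -8], "twist": 0},
    {"slide": [-38, 0, -8], "twist": 0},
    {"slide": [-38, 0, -8], "twist": 0},
    {"slide": [-40, 0, 0], "twist": 0},
    {"slide": [0, 0, 0], "twist": 0},
  ],
)

```text
clock: 19.5
position: [0.538, 0.0903, 0.2974]
ee_rot: [0.04, 0.999, 0.002, 0.001]
contact_force: [0.3, -0.3, -0.5]
gripper_width: 0.0939
```

```bash
python3 -c "
from h import *
where()"
```

```text
t 19.5 jig [-11.2   5.7 297.4] yaw-jig 3.141 tilt [-0.002  0.004 -1.   ] q [ 0.23  0.44 -0.66  1.67  0.29  1.12  0.98] F [ 0.3 -0.3 -0.5] w 0.0939
```

>>> servo_tool(
  targets=[
    {"slide": [0, 0, 0], "twist": 0},
    {"slide": [0, 0, 30], "twist": 0},
    {"slide": [0, 0, 30], "twist": 0},
    {"slide": [0, 0, 18], "twist": 0},
    {"slide": [0, 0, 0], "twist": 0},
  ],
)

```text
clock: 19.92
position: [0.527, 0.0901, 0.2174]
ee_rot: [0.038, 0.999, -0.001, -0.004]
contact_force: [0.3, -0.3, 0.6]
gripper_width: 0.0939
```

```bash
python3 -c "
from h import *
where()"
```

```text
t 19.92 jig [-22.1   4.7 217.4] yaw-jig 3.146 tilt [ 0.008 -0.002 -1.   ] q [ 0.2   0.51 -0.63  1.81  0.36  0.95  0.91] F [ 0.3 -0.3  0.6] w 0.0939
```

>>> servo_tool(
  targets=[
    {"slide": [0, -3.5, 0], "twist": 0},
    {"slide": [0, 0, 0], "twist": 0},
    {"slide": [0, 0, 0], "twist": 0},
    {"slide": [0, 0, 0], "twist": 0},
    {"slide": [0, 0, 0], "twist": 0},
  ],
  gripper=255,
  grip_force=20,
)

```text
clock: 20.33
position: [0.5315, 0.0861, 0.222]
ee_rot: [0.039, 0.999, 0.0, 0.001]
contact_force: [0.2, 0.6, -0.3]
gripper_width: 0.0644
```

>>> servo_tool(
  targets=[
    {"slide": [0, 0, 0], "twist": 0},
    {"slide": [0, 0, 0], "twist": 0},
    {"slide": [0, 0, 0], "twist": 0},
    {"slide": [0, 0, 0], "twist": 0},
    {"slide": [0, 0, 0], "twist": 0},
  ],
)

```text
clock: 20.75
position: [0.531, 0.0858, 0.221]
ee_rot: [0.039, 0.999, 0.0, 0.0]
contact_force: [-0.4, -1.0, 0.3]
gripper_width: 0.0308
```

```bash
python3 -c "
from h import *
where()"
```

```text
t 20.75 jig [-17.8   0.7 221. ] yaw-jig 3.143 tilt [-0.  0. -1.] q [ 0.21  0.51 -0.63  1.8   0.36  0.95  0.92] F [-0.4 -1.   0.3] w 0.0308
```

>>> servo_tool(
  targets=[
    {"slide": [0, 0, 0], "twist": 0},
    {"slide": [0, 0, 0], "twist": 0},
    {"slide": [0, 0, 0], "twist": 0},
    {"slide": [7.4, 0, 2.2], "twist": 0},
    {"slide": [11, 0, 4.6], "twist": 0},
  ],
)

```text
clock: 21.17
position: [0.5155, 0.0877, 0.2145]
ee_rot: [0.04, 0.999, 0.001, 0.003]
contact_force: [8.2, 1.6, -9.3]
gripper_width: 0.0245
```

>>> servo_tool(
  targets=[
    {"slide": [10.3, 0, 6.2], "twist": 0},
    {"slide": [9.4, 0, 7.5], "twist": 0},
    {"slide": [8.3, 0, 8.8], "twist": 0},
    {"slide": [7, 0, 9.8], "twist": 0},
    {"slide": [5.5, 0, 10.7], "twist": 0},
  ],
)

```text
clock: 21.58
position: [0.474, 0.091, 0.1718]
ee_rot: [0.039, 0.999, 0.001, 0.003]
contact_force: [4.5, 0.4, 0.7]
gripper_width: 0.0249
```

>>> servo_tool(
  targets=[
    {"slide": [4, 0, 11.4], "twist": 0},
    {"slide": [2.3, 0, 11.8], "twist": 0},
    {"slide": [0, 0, 0], "twist": 0},
  ],
)

```text
clock: 21.83
position: [0.4666, 0.0916, 0.1471]
ee_rot: [0.039, 0.999, 0.001, 0.001]
contact_force: [3.8, 1.7, -2.4]
gripper_width: 0.0247
```

```bash
python3 -c "
from h import *
where()"
```

```text
t 21.83 jig [-82.5   1.3 147.1] yaw-jig 3.143 tilt [-0.002  0.002 -1.   ] q [ 0.15  0.52 -0.58  2.04  0.44  0.69  0.78] F [ 3.8  1.7 -2.4] w 0.0247
```

>>> servo_tool(
  targets=[
    {"slide": [0.5, 0, 6], "twist": 0},
    {"slide": [0, 0, 6], "twist": 0},
    {"slide": [0, 0, 3], "twist": 0},
    {"slide": [0, 0, 0], "twist": 0},
  ],
)

```text
clock: 22.17
position: [0.4662, 0.0916, 0.1338]
ee_rot: [0.039, 0.999, 0.0, 0.001]
contact_force: [0.8, 2.2, 10.1]
gripper_width: 0.0247
```

```bash
python3 -c "
from h import *
where()"
```

```text
t 22.17 jig [-82.8   1.3 133.8] yaw-jig 3.143 tilt [-0.002  0.    -1.   ] q [ 0.14  0.54 -0.56  2.06  0.47  0.66  0.76] F [ 0.8  2.2 10.1] w 0.0247
```

>>> servo_tool(
  targets=[
    {"slide": [0, 0, 1.5], "twist": 0},
    {"slide": [0, 0, 0], "twist": 0},
    {"slide": [0, 0, 0], "twist": 0},
  ],
)

```text
clock: 22.42
position: [0.4664, 0.0917, 0.1331]
ee_rot: [0.039, 0.999, 0.0, 0.001]
contact_force: [-0.8, 0.8, 18.9]
gripper_width: 0.025
```

>>> servo_tool(
  targets=[
    {"slide": [0, 0, 0], "twist": 0},
    {"slide": [0, 0, 0], "twist": 0},
    {"slide": [0, 0, 0], "twist": 0},
    {"slide": [0, 0, 0], "twist": 0},
    {"slide": [0, 0, -15], "twist": 0},
  ],
  gripper=0,
)

```text
clock: 22.83
position: [0.4632, 0.0899, 0.1444]
ee_rot: [0.039, 0.999, -0.001, -0.003]
contact_force: [-0.5, -1.9, 0.7]
gripper_width: 0.0544
```

>>> servo_tool(
  targets=[
    {"slide": [0, 0, -30], "twist": 0},
    {"slide": [0, 0, -40], "twist": 0},
    {"slide": [20, -30, -20], "twist": 0},
    {"slide": [20, -20, 0], "twist": 0},
    {"slide": [20, 0, 0], "twist": 0},
  ],
)

```text
clock: 23.25
position: [0.4007, 0.042, 0.2367]
ee_rot: [0.042, 0.999, -0.001, -0.0]
contact_force: [-0.3, 0.1, -0.5]
gripper_width: 0.0881
```

>>> servo_tool(
  targets=[
    {"slide": [20, -30, 0], "twist": 0},
    {"slide": [0, -40, 0], "twist": 0},
    {"slide": [0, 0, 0], "twist": 0},
    {"slide": [0, 0, 0], "twist": 0},
  ],
)

```text
clock: 23.58
position: [0.3754, -0.0246, 0.2362]
ee_rot: [0.042, 0.999, -0.0, -0.001]
contact_force: [0.7, 0.3, 0.1]
gripper_width: 0.0941
```

```bash
python3 -c "
from h import *
where(); p,d,c=shot('wrist','w8'); C=cloud(d,c); q,d2,c2=shot('side','s8')
k=tojig(C.reshape(-1,3))
for lo,hi in((-130,-60),(-30,30)):
    m=k[(k[:,2]>38)&(k[:,2]<50)&(k[:,0]>-80)&(k[:,0]<-53)&(k[:,1]>lo)&(k[:,1]<hi)]; print('tab',len(m),m.min(0).round(1) if len(m) else 0,m.max(0).round(1) if len(m) else 0)
m=k[(k[:,2]>146)&(k[:,2]<200)&(k[:,0]<-68)&(abs(k[:,1])<25)&(k[:,0]>-110)]; print('knob',len(m),m.min(0),m.max(0))
k2=tojig(cloud(d2,c2)[200:340,150:340].reshape(-1,3)); m=k2[(k2[:,2]>146)&(k2[:,2]<200)&(k2[:,0]<-68)&(abs(k2[:,1])<25)&(k2[:,0]>-110)]; print('knob side',len(m),m.min(0) if len(m) else 0,m.max(0) if len(m) else 0)
b=cv2.cvtColor(q,cv2.COLOR_RGB2BGR)[190:340,130:330]; cv2.imwrite('pics/s8c.png',cv2.resize(b,None,fx=4,fy=4,interpolation=cv2.INTER_CUBIC))
"
```

```text
t 23.58 jig [-164.1 -121.8  236.2] yaw-jig 3.137 tilt [ 0.001 -0.001 -1.   ] q [ 0.56  0.24 -0.69  2.16  0.22  0.81  1.22] F [0.7 0.3 0.1] w 0.0941
tab 205 [-78.2 -99.6  38.1] [-53.2 -89.7  44.9]
tab 0 0 0Traceback (most recent call last):
  File "<string>", line 7, in <module>
    m=k[(k[:,2]>146)&(k[:,2]<200)&(k[:,0]<-68)&(abs(k[:,1])<25)&(k[:,0]>-110)]; print('knob',len(m),m.min(0),m.max(0))
                                                                                                    ~~~~~^^^
    return umr_minimum(a, axis, None, out, keepdims, initial, where)
ValueError: zero-size array to reduction operation minimum which has no identity
```

```bash
python3 -c "
from h import *
for n in('top','side'):
    p,d,c=shot(n,n+'9'); K=tojig(cloud(d,c).reshape(-1,3))
    def ext(t,m): print(n,t,m.sum(),K[m].min(0).round(1) if m.any() else 0,K[m].max(0).round(1) if m.any() else 0)
    x,y,z=K.T
    ext('knob',(z>146)&(z<250)&(x<-68)&(x>-110)&(abs(y)<25)); ext('upright?',(z>185)&(z<260)&(x<10)&(x>-60)&(abs(y)<25))
    ext('tabn',(z>33)&(z<50)&(x>-79)&(x<-53)&(abs(y)<20)); ext('tabd',(z>33)&(z<50)&(x>-79)&(x<-53)&(y<-70)&(y>-120))
    ext('spool',(z>33)&(z<50)&(x>-220)&(x<-130)&(y<170)&(y>70))
    cv2.imwrite('pics/'+n+'9c.png',cv2.resize(cv2.cvtColor(p,cv2.COLOR_RGB2BGR)[190:340,130:330],None,fx=4,fy=4,interpolation=cv2.INTER_CUBIC))
"
```

```text
top knob 69 [-95.1  -9.9 146.3] [-68.4  11.5 165.8]
top upright? 0 0 0
top tabn 31 [-76.2  -3.   33.7] [-53.2   7.3  46.7]
top tabd 28 [-74.4 -99.6  36.8] [-54.4 -89.5  47.1]
top spool 156 [-194.9  105.1   33.8] [-145.7  144.7   45.1]
side knob 88 [-96.5  -6.9 146.4] [-68.2  15.9 166.4]
side upright? 0 0 0
side tabn 54 [-77.6  -4.   33. ] [-53.2  10.   48.7]
side tabd 50 [-78.  -99.8  33.1] [-53.4 -85.8  48.7]
side spool 325 [-196.    91.9   33.2] [-144.4  146.    46.1]
```

View pics/side9c.png

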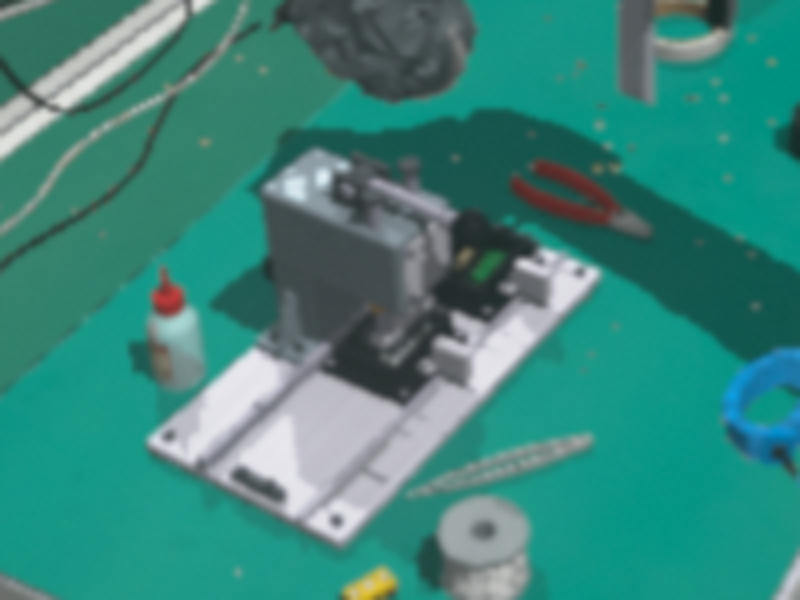

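The side view shows the lever down with the knob at (470,225), the presser in the centred nest, and the done carrier at the far end. The spool is upright at (483,545), the bystanders look unmoved, and the arm is clear.

```bash
python3 -c "
from workcell import manip
print(manip.job_done())"
```

```text
the job is handed in; nothing more can be done
None
```

The jig is reloaded and the job is handed in, at about 24 s of the 72 s allowed. The hand-in gave no verdict.

**What I did**
- **Lever up:** I gripped the knob and swung the lever to about 1.37 rad.
- **Carriers:** The servo can't lean the tool, so the gripper couldn't reach the centre tab under the head. I held the solder spool as a pusher instead, and slid the finished carrier to the right mark and the next one to the centre by their tabs. Neither carrier was gripped or lifted.
- **Spool and lever down:** I stood the spool on the bench at the front left, then pressed the lever to its stop, where it took 19 N.

**Last checks**
- **Lever:** The knob top is at z 166 mm, so the lever is down.
- **Finished carrier:** Its tab is at y about -95 mm (mark at -96, allowed ±10).
- **Next carrier:** Its tab reads between +2 and +3 mm in the side and top views. The knob axis reads about +1.2 mm in the same frame, so I put the carrier 1–2 mm off centre (allowed ±7). The presser went into the nest without trouble.
- **Spool:** It is upright, with its near edge about 60 mm in front of the plate.
- **Bystanders:** Those in the last picture look unmoved. I did not measure any of them, and the multimeter, IPA bottle and tip cleaner were not in that crop.

**Disagreements:** The camera views differed by 1–4 mm in y. One wrist-camera check of the tab and knob found nothing because they were hidden, so I repeated it with the top and side cameras.

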